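# Dock the footed spice canister in its counter track

### The job

Put the small steel canister with the wide foot away in the lipped aluminium track on the worktop: bring it in through the track's open, flared end so that its foot runs under the lips, and slide it all the way to the closed end. Let go and leave it standing there; leave the other canister and the mug where they are.

Things in the scene. Friction and masses are not known exactly. Their poses are not given: they have to be found in the camera images.
- canister: Canister to put away: upright steel cylinder 48 mm in diameter, black lid (51 mm across, 80 to 95 mm up) and at the bottom a flat round foot 74 mm across, 8 mm thick. 95 mm tall, about 0.25 kg, loose on the worktop. Origin: centre of underside, z up. Round: its yaw does not matter. Grip the 48 mm body, for example 60 mm up.
- track: Aluminium track fixed on the worktop. Origin: midway between its walls, at z=0. Runs along its y: open flared mouth at y=-100 mm (splays from -72), closed-end bar's inner face at +90 (home canister: x=0, y=+53). Walls 82 mm apart inside; 12 mm lips overhang inwards, underside 14, top 18 mm up; 58 mm slot between them, too narrow for the foot. No floor: the foot slides on the worktop.
- plain_canister: Bystander: the same steel canister with black lid (48 mm in diameter, 95 mm tall) but straight, without any foot. Stands loose on the worktop. Origin: centre of the underside.
- mug: Bystander: white ceramic mug 80 mm in diameter, 90 mm tall, with a handle on its own +y side. Stands loose on the worktop. Origin: centre of the underside.
Mind the look-alikes: they are no part of the job. There is more than one size of the track; the one meant has the size given above. Leave any orange look-alike of the canister alone.

How it is judged:
On the way:
1. the canister's foot comes in at the open end of the track, low enough to run under the lips (y of canister in the frame of track between -0.085 and -0.01 m and x of canister in the frame of track between -0.012 and 0.012 m and height (world z) of canister below 0.01 m), for 0.05 s.
At the end, for the whole second after the job is handed in: The footed canister stands upright (within about 6 degrees) and still on the worktop inside the track, its foot under the lips, within 13 mm of touching the closed end (y of canister in the frame of track between 0.04 and 0.06 m and x of canister in the frame of track between -0.01 and 0.01 m and height (world z) of canister below 0.004 m and angle between canister's own z axis and vertical below 0.1 rad and linear speed of canister below 0.02 m/s).
It fails at once if the plain canister is shifted more than 30 mm or tipped over (distance of plain_canister from where it was at the start of the episode above 0.03 m or angle between plain_canister's own z axis and vertical above 0.5 rad).
It fails at once if the mug is shifted more than 30 mm or tipped over (distance of mug from where it was at the start of the episode above 0.03 m or angle between mug's own z axis and vertical above 0.5 rad).
It also fails if it takes over 42 s, if anything falls off the work surface, if the arm or the gripper's body presses on something with over 40 N, if the wrist force passes 120 N, or if a joint passes its speed limit or range.

### The arm

A 7-joint arm with a two-finger parallel gripper is mounted at the origin on the work surface. World frame = base frame: x ahead of the robot, y to its left, z up, the work surface at z = 0. Lengths are in m, angles in rad, forces in N, time in s.
With the tool pointing down it reaches from about 0.425 to 0.95 m from the base axis. Payload 4.7 kg.
Tool frame: the origin (TCP) lies on the mounting face of the last link; the fingertips stand 173 mm ahead of it and the grasp point (between the pads) lies 155 mm ahead of it (manip.grip_depth is the z of the grasp point in the tool frame, in m); z points along the fingers, y is the direction in which the jaws open and shut (so a half turn about z gives the same grasp; the last joint's range is limited). The gripper opens to 85 mm and grips with 20 to 120 N. Pads are 22 mm wide; open, the fingers measure 114 mm over their backs; the gripper's body (76 mm by 85 mm) begins 54 mm behind the grasp point. The pads swing forward as they close: fully open they stand 13 mm farther back than shut.
Start: joints at [1.143, 0.469, -0.049, 1.532, 0.024, 1.141, -0.082], TCP at [0.262, -0.622, 0.405] pointing down, gripper open.
Joint ranges: [-2.59, 2.59], [-0.33, 1.99], [-1.39, 1.29], [0.1, 2.45], [-1.04, 4.18], [0.21, 1.99], [-2.66, 2.66]. Speed limits (rad/s): [2.57, 2.57, 3.14, 3.14, 3.14, 3.14, 3.14].

### API

Orientations are given as a rotation vector (axis times angle).
In Python, from station import manip, capture, calibration gives the robot as it stands.
- The arm moves only by the tool arm_command, never from a script. Its argument "moves" is one flat list of numbers, 7 for each row, row after row: the turn, a rotation vector about the tool's x, y, z in degrees, then the shift along the tool's x, y, z in m, then the opening, from 0 (shut) to 1 (fully open). A call has 1 to 5 rows; each row shifts and turns the commanded pose from where the row before left it, along the tool's axes as they then stand; what a row does not reach is not made up. A row lasts 1/12 s, in which the tool goes at most 41.7 mm and 7.16 degrees, less where a joint would pass 70% of its speed; a pose out of reach is approached as far as the arm can. A call is refused whole if a number of a shift passes 0.0417 or a number of a turn 7.16, either way. A call with a gripper value outside its range is refused whole. The fingers move at their own pace and stop on an object; the grip force is fixed at half the most. Time passes only in rows, so rows that do not move let the fingers close. It gives the time, the measured TCP pose, the force and the opening at its end, in the units of the state.
- manip.observe(): the state, without advancing time (a new reading comes with each control period).
- capture(name): name is "scene" or "top" or "wrist"; returns (picture, depth): 384x512x3 uint8, blue, green, red; 384x512 float32, m along the optical axis (not along the pixel's ray), 0 where there is no reading.
- calibration(name): a dict with "mtx" (3x3 intrinsics, pixels), "extrinsics" (4x4, takes a point from camera to world coordinates). Camera axes: x right, y down, z forward; pixel columns grow to the right and rows downward; lengths in m; the calibration is good to about 2 mm. A picture is of the moment at which its call begins: read the wrist's pose just before it. calibration takes no time and is no camera call; for the wrist camera it gives the pose at the moment of the call.
- manip.close_job(): hands the job in, once; it reports no verdict.
The state is a dict: "time": time; "q": joint angles; "qvel": joint speeds; "tau": joint torques, N m; "eef_pos": TCP position; "orientation": TCP orientation; "ft_force": force on the tool from outside, world axes, zero at the start; "moment": the same for the moment, N m; "grip_width": finger opening in m.
Only numpy, scipy, OpenCV 4.12 (cv2) and the standard library are available. Lean on these libraries where they do the work, as an engineer would, in place of code of your own. Each camera call takes 0.05 s, during which the arm holds its last target.

## Working session

There is one attempt and no reset: what is moved stays moved. The work goes in short steps, Python scripts to look and compute and a tool call to move; the robot and the scene stay as the last step left them, time stands still between calls to the robot, and variables do not carry over. Pictures are saved under pics/ and viewed, and the job is handed in when it is done.

Besides the shell and the picture viewer there is one more tool, called after "Emit:" as name(argument=value, ...) on one line, values as JSON. arm_command: Moves the arm, as the interface text tells. Its arguments: {"type":"object","properties":{"moves":{"type":"array","items":{"type":"number"}}},"required":["moves"]}

```bash
mkdir -p pics; ls; python3 - <<'E'
from station import manip, capture, calibration
import cv2,numpy as np
print(manip.observe())
for n in ["scene","top"]:
    p,d=capture(n); cv2.imwrite(f"pics/{n}0.png",p); np.savez(f"{n}0.npz",p=p,d=d,**calibration(n))
    print(n,calibration(n))
E
```

```text
pics
{'time': 0.0, 'q': array([ 1.1431018 ,  0.46945951, -0.04858477,  1.53371246,  0.02410983,
        1.14097941, -0.08227345]), 'qvel': array([ 0.00110083,  0.00118846,  0.00047794, -0.00047959,  0.00090403,
        0.00024981,  0.00099838]), 'tau': array([ 1.15679868e-03, -5.10316944e+01, -4.60277300e-02, -2.37712061e+01,
        1.07376144e-02,  7.37459835e-03, -1.50575096e-05]), 'eef_pos': array([ 0.2620273 , -0.62179897,  0.40364102]), 'orientation': array([-3.07745195e+00, -6.21985386e-01,  7.44965107e-04]), 'ft_force': array([ 0.55874221, -0.59162972,  0.11157638]), 'moment': array([ 0.02486494, -0.02280222, -0.011521  ]), 'grip_width': 0.08537595480345138}
scene {'mtx': array([[446.1365152 ,   0.        , 257.20001234],
       [  0.        , 446.1365152 , 185.97646257],
       [  0.        ,   0.        ,   1.        ]]), 'extrinsics': array([[ 0.65798732,  0.60292679, -0.45114518,  0.96646419],
       [ 0.75302598, -0.52512871,  0.3964741 , -0.48408272],
       [ 0.00213557, -0.60059897, -0.79954757,  0.96781945],
       [ 0.        ,  0.        ,  0.        ,  1.        ]])}
top {'mtx': array([[363.40779134,   0.        , 261.8739844 ],
       [  0.        , 363.40779134, 189.48985329],
       [  0.        ,   0.        ,   1.        ]]), 'extrinsics': array([[ 0.02848295, -0.98464706,  0.17221756,  0.24533536],
       [-0.99957399, -0.02695867,  0.01118378, -0.03383866],
       [-0.00636932, -0.17246274, -0.98499545,  1.07097505],
       [ 0.        ,  0.        ,  0.        ,  1.        ]])}
```

View pics/scene0.png

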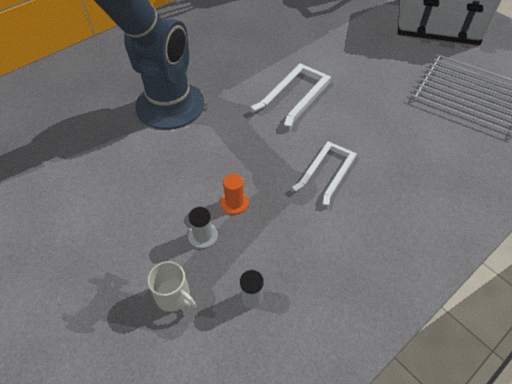

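View pics/top0.png

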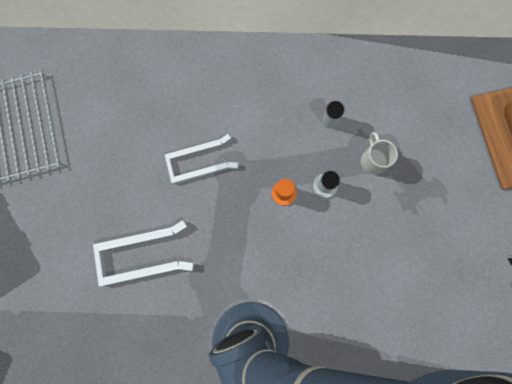

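The scene view shows the footed canister at about (203,228), orange look-alike at (234,195), mug at (170,287) and plain canister at (252,288). There are two tracks, one near (327,172) and one near (295,95). In the top view the canister's foot is at (326,186), and the tracks are at (200,160) and (142,255). Next I'll measure them.

```bash
cat > h.py <<'E'
import numpy as np,cv2
def ray(cal,uv,z):
    K=cal['mtx'];E=cal['extrinsics'];uv=np.atleast_2d(uv).astype(float)
    d=np.c_[(uv[:,0]-K[0,2])/K[0,0],(uv[:,1]-K[1,2])/K[1,1],np.ones(len(uv))]@E[:3,:3].T
    o=E[:3,3]; return o+d*((z-o[2])/d[:,2])[:,None]
E
python3 - <<'E'
from h import *
for n in ["top","scene"]:
    D=np.load(n+"0.npz");p=D['p']
    hsv=cv2.cvtColor(p,cv2.COLOR_BGR2HSV)
    m=((hsv[...,2]>170)&(hsv[...,1]<40)).astype(np.uint8)*255
    cs,_=cv2.findContours(m,0,2)
    for c in cs:
        if cv2.contourArea(c)<60: continue
        x,y,w,h=cv2.boundingRect(c)
        a=cv2.approxPolyDP(c,2.0,True)[:,0]
        print(n,(x,y,w,h),cv2.contourArea(c)); 
        if w>40 and w<120 and y>60: print(np.c_[a,ray(D,a,0.018)[:,:2].round(4)])
    big=cv2.resize(p[110:300,80:410] if n=="top" else p[50:310,130:370],None,fx=2.4 if n=="top" else 2.3,fy=2.4 if n=="top" else 2.3,interpolation=cv2.INTER_CUBIC);cv2.imwrite(f"pics/{n}_z.png",big)
E
```

```text
top (93, 221, 100, 66) 1502.0
[[1.830e+02 2.210e+02 3.304e-01 2.043e-01]
 [1.690e+02 2.280e+02 3.090e-01 2.435e-01]
 [9.300e+01 2.440e+02 2.571e-01 4.589e-01]
 [9.800e+01 2.850e+02 1.435e-01 4.323e-01]
 [1.770e+02 2.680e+02 1.967e-01 2.125e-01]
 [1.910e+02 2.700e+02 1.923e-01 1.724e-01]
 [1.910e+02 2.620e+02 2.145e-01 1.738e-01]
 [1.750e+02 2.610e+02 2.160e-01 2.196e-01]
 [1.060e+02 2.770e+02 1.660e-01 4.119e-01]
 [1.010e+02 2.740e+02 1.739e-01 4.270e-01]
 [9.900e+01 2.500e+02 2.406e-01 4.398e-01]
 [1.700e+02 2.350e+02 2.890e-01 2.391e-01]
 [1.860e+02 2.260e+02 3.162e-01 1.946e-01]]
top (313, 174, 19, 23) 72.5
top (164, 134, 74, 49) 745.5
[[2.300e+02 1.360e+02 5.908e-01 7.910e-02]
 [2.260e+02 1.340e+02 5.968e-01 9.140e-02]
 [2.170e+02 1.400e+02 5.772e-01 1.177e-01]
 [1.650e+02 1.540e+02 5.295e-01 2.715e-01]
 [1.710e+02 1.820e+02 4.446e-01 2.474e-01]
 [2.280e+02 1.660e+02 4.976e-01 8.100e-02]
 [2.360e+02 1.670e+02 4.952e-01 5.700e-02]
 [2.360e+02 1.620e+02 5.105e-01 5.760e-02]
 [2.250e+02 1.620e+02 5.096e-01 9.040e-02]
 [1.740e+02 1.760e+02 4.629e-01 2.398e-01]
 [1.690e+02 1.610e+02 5
[... 880 characters left out ...]
02 5.912e-01 8.270e-02]
 [3.290e+02 2.030e+02 5.942e-01 9.080e-02]
 [3.320e+02 1.910e+02 5.728e-01 1.250e-01]
 [3.560e+02 1.540e+02 5.285e-01 2.708e-01]]
scene (251, 63, 80, 63) 759.5
[[3.300e+02 7.600e+01 2.482e-01 4.623e-01]
 [3.000e+02 6.300e+01 1.359e-01 4.353e-01]
 [2.600e+02 1.020e+02 1.909e-01 2.078e-01]
 [2.510e+02 1.060e+02 1.862e-01 1.750e-01]
 [2.560e+02 1.090e+02 2.063e-01 1.779e-01]
 [2.670e+02 1.030e+02 2.086e-01 2.212e-01]
 [3.030e+02 6.700e+01 1.575e-01 4.281e-01]
 [3.220e+02 7.600e+01 2.310e-01 4.426e-01]
 [2.870e+02 1.160e+02 2.907e-01 2.286e-01]
 [2.850e+02 1.240e+02 3.113e-01 2.009e-01]
 [2.910e+02 1.250e+02 3.260e-01 2.115e-01]
 [2.930e+02 1.170e+02 3.056e-01 2.393e-01]]
```

View pics/top_z.png

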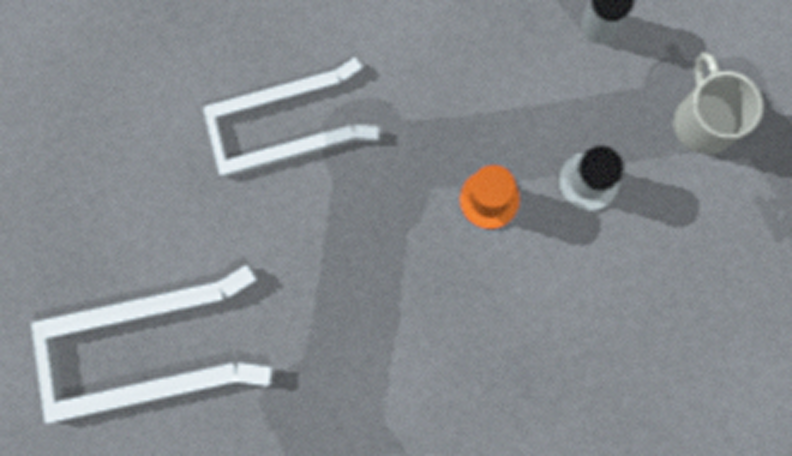

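View pics/scene_z.png

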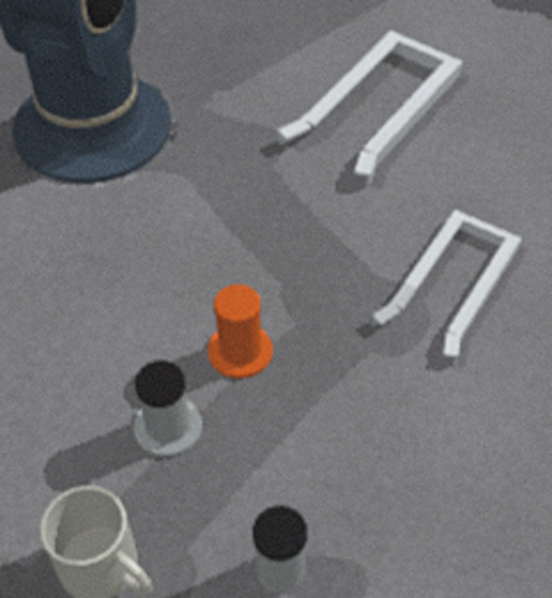

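The small track measures about 88 mm over its outer walls, which fits 82 mm inside plus the walls. The large one is about 117 mm, so the small track is the right one. I'll refine the poses now.

```bash
python3 - <<'E'
from h import *
Dt=np.load("top0.npz");Ds=np.load("scene0.npz")
a=np.deg2rad(17.1);ey=np.array([-np.sin(a),np.cos(a)]);ex=np.array([np.cos(a),np.sin(a)])
for n,D in [("top",Dt),("scene",Ds)]:
    p=D['p'];g=cv2.cvtColor(p,cv2.COLOR_BGR2GRAY)
    G=cv2.resize(g,None,fx=4,fy=4,interpolation=cv2.INTER_LINEAR)
    m=(G>160).astype(np.uint8)
    cs,_=cv2.findContours(m,cv2.RETR_LIST,cv2.CHAIN_APPROX_NONE)
    P=np.vstack([c[:,0] for c in cs]).astype(float);uv=(P+.5)/4-.5
    W=ray(D,uv,0.018)[:,:2]
    c0=np.array([.505,.165]);L=np.c_[(W-c0)@ex,(W-c0)@ey]
    k=(abs(L[:,0])<.07)&(abs(L[:,1])<.13);L=L[k]
    for lo,hi in [(-.052,-.036),(-.035,-.022),(.02,.034),(.035,.052)]:
        s=L[(L[:,0]>lo)&(L[:,0]<hi)&(abs(L[:,1]-.005)<.055)]
        if len(s)<20: print(n,lo,'none');continue
        vx,vy,x0,y0=cv2.fitLine(s.astype(np.float32),cv2.DIST_HUBER,0,.01,.01).ravel()
        print(n,lo,"n",len(s),"x at y0:",round(x0-vx/vy*y0,4),"slope",round(vx/vy,4))
    e=L[(abs(L[:,0])<.02)]
    print(n,"end ys",np.unique((e[:,1]*500).round()/500,return_counts=True))
# cylinders
for n,D in [("top",Dt),("scene",Ds)]:
    p=D['p'];g=p.max(axis=2)
    m=(g<45).astype(np.uint8)*255
    cs,_=cv2.findContours(m,0,2)
    for c in cs:
        A=cv2.contourArea(c)
        if 100<A<1200:
            (x,y),ax,an=cv2.fitEllipse(c)
            print(n,"black",(round(x,1),round(y,1)),np.round(ax,1),A,ray(D,(x,y),.095).round(4)[0,:2])
E
```

```text
top -0.052 none
top -0.035 n 27 x at y0: -0.0356 slope -0.034
top 0.02 none
top 0.035 n 142 x at y0: 0.0392 slope -0.0095
top end ys (array([-0.086, -0.084, -0.082, -0.08 , -0.078, -0.076, -0.074, -0.072,
       -0.07 , -0.068, -0.066, -0.064, -0.062, -0.06 , -0.058, -0.056,
       -0.054, -0.052, -0.05 , -0.048, -0.046, -0.044, -0.042, -0.04 ,
       -0.038, -0.036, -0.034, -0.032, -0.03 , -0.028, -0.026, -0.024,
       -0.022, -0.02 , -0.018, -0.016, -0.014, -0.012, -0.01 , -0.008,
       -0.006, -0.004, -0.002, -0.   ,  0.002,  0.004,  0.006,  0.008,
        0.01 ,  0.012,  0.014,  0.016,  0.018,  0.02 ,  0.022,  0.024,
        0.026,  0.028,  0.03 ,  0.032,  0.034,  0.036,  0.038,  0.04 ,
        0.042,  0.044,  0.046,  0.048,  0.05 ,  0.052,  0.054,  0.056,
        0.058,  0.06 ,  0.062,  0.064,  0.066,  0.068,  0.07 ,  0.072,
        0.074,  0.076,  0.078,  0.08 ,  0.082,  0.084,  0.086,  0.098]), array([ 1,  3,  3,  2,  3,  3,  3,  2,  3,  2,  3,  3,  2,  3,  2,  3,  3,
        2,  3,  2,  3,  3,  2,  3,  3,  2,  3,  2,  3,  3,  2,  3,  2,  3,
        3,  2,  3,  2,  3,  2,  3
[... 505 characters left out ...]
  -0.004, -0.   ,  0.002,  0.004,  0.028,  0.084,  0.086,  0.088,
        0.096,  0.098]), array([ 1,  1,  2,  2,  2,  1,  2,  3,  1,  1,  2,  2,  1,  1,  1,  1,  1,
        1,  1,  1,  1,  1, 46,  5,  3, 48]))
top black (485.2, 380.7) [ 6.2 52.1] 202.0 [-0.0514 -0.5918]
top black (238.9, 336.0) [ 6.7 28.9] 119.0 [0.0357 0.0248]
top black (330.0, 179.7) [15.6 16.5] 197.0 [ 0.4484 -0.2084]
top black (334.9, 109.3) [14.9 16.2] 178.5 [ 0.6521 -0.223 ]
scene black (251.1, 281.5) [21.6 22.2] 370.0 [ 0.6551 -0.2267]
scene black (199.1, 216.7) [18.4 20.1] 287.0 [ 0.4526 -0.2121]
scene black (175.8, 45.2) [15.5 32. ] 383.0 [-0.1223  0.1234]
scene black (445.5, 23.3) [42.2 78.1] 753.5 [0.3741 0.8798]
```

```bash
python3 - <<'E'
from h import *
Dt=np.load("top0.npz");Ds=np.load("scene0.npz")
a=np.deg2rad(17.1);ey=np.array([-np.sin(a),np.cos(a)]);ex=np.array([np.cos(a),np.sin(a)])
c0=np.array([.505,.165])
for n,D in [("top",Dt),("scene",Ds)]:
    g=cv2.cvtColor(D['p'],cv2.COLOR_BGR2GRAY)
    G=cv2.resize(g,None,fx=4,fy=4,interpolation=cv2.INTER_LINEAR)
    cs,_=cv2.findContours((G>160).astype(np.uint8),cv2.RETR_LIST,cv2.CHAIN_APPROX_NONE)
    P=np.vstack([c[:,0] for c in cs]).astype(float);uv=(P+.5)/4-.5
    W=ray(D,uv,0.018)[:,:2]
    L=np.c_[(W-c0)@ex,(W-c0)@ey]
    s=L[(abs(L[:,0])<.07)&(abs(L[:,1]-.005)<.05)]
    h,e=np.histogram(s[:,0],np.arange(-.07,.0701,.004)); print(n,[(round(x,3),k) for x,k in zip(e,h) if k>15])
    # cluster: gap
    xs=np.sort(s[:,0]);b=np.where(np.diff(xs)>.0025)[0];b=np.r_[-1,b,len(xs)-1]
    for i in range(len(b)-1):
        lo,hi=xs[b[i]+1],xs[b[i+1]];t=s[(s[:,0]>=lo)&(s[:,0]<=hi)]
        if len(t)<60: continue
        vx,vy,x0,y0=cv2.fitLine(t.astype(np.float32),cv2.DIST_HUBER,0,.01,.01).ravel()
        print("  n",len(t),"x@0",round(x0-vx/vy*y0,4),"slope",round(vx/vy,4))
E
```

```text
top [(np.float64(-0.038), np.int64(127)), (np.float64(-0.018), np.int64(130)), (np.float64(0.038), np.int64(129)), (np.float64(0.054), np.int64(126))]
  n 131 x@0 -0.0353 slope -0.0104
  n 130 x@0 -0.017 slope -0.0094
  n 129 x@0 0.0392 slope -0.0111
  n 128 x@0 0.0572 slope -0.0113
scene [(np.float64(-0.038), np.int64(95)), (np.float64(-0.022), np.int64(94)), (np.float64(0.034), np.int64(84)), (np.float64(0.054), np.int64(96))]
  n 95 x@0 -0.0363 slope -0.007
  n 94 x@0 -0.0201 slope -0.0097
  n 98 x@0 0.0377 slope -0.0082
  n 99 x@0 0.0547 slope -0.0096
```

```bash
cat >> h.py <<'E'
from scipy.spatial.transform import Rotation as R
def plan(pos,rv,tgt,yaw_x,n,grip):
    """rows to reach TCP tgt with tool z down, tool x at yaw_x deg"""
    pos=np.array(pos);r=R.from_rotvec(rv)
    c,s=np.cos(np.deg2rad(yaw_x)),np.sin(np.deg2rad(yaw_x))
    rt=R.from_matrix(np.c_[[c,s,0],[s,-c,0],[0,0,-1]])
    t=(r.inv()*rt).as_rotvec(degrees=True)/n; st=(np.array(tgt)-pos)/n
    out=[]
    for i in range(n):
        out.append(np.r_[t.round(1),r.inv().apply(st).round(4),grip]); r=r*R.from_rotvec(t,degrees=True)
    for i in range(0,n,5): print([float(v) for v in np.array(out[i:i+5]).ravel()])
E
python3 - <<'E'
from h import *
from station import manip,calibration
s=manip.observe()
c=calibration("wrist");T=np.eye(4);T[:3,:3]=R.from_rotvec(s['orientation']).as_matrix();T[:3,3]=s['eef_pos']
print((np.linalg.inv(T)@c['extrinsics']).round(3),c['mtx'])
plan(s['eef_pos'],s['orientation'],[.4505,-.21,.40],107.7,13,1)
E
```

```text
[[-0.    -0.955 -0.297  0.075]
 [ 1.     0.    -0.001  0.001]
 [ 0.001 -0.297  0.955  0.031]
 [ 0.     0.     0.     1.   ]] [[270.80150227   0.         260.08416495]
 [  0.         270.80150227 194.51263061]
 [  0.           0.           1.        ]]
[-0.0, -0.0, -6.5, 0.0257, -0.0236, 0.0003, 1.0, -0.0, -0.0, -6.5, 0.0282, -0.0205, 0.0003, 1.0, -0.0, -0.0, -6.5, 0.0303, -0.0172, 0.0003, 1.0, -0.0, -0.0, -6.5, 0.0321, -0.0136, 0.0003, 1.0, -0.0, -0.0, -6.5, 0.0334, -0.0099, 0.0003, 1.0]
[-0.0, -0.0, -6.5, 0.0343, -0.006, 0.0003, 1.0, -0.0, -0.0, -6.5, 0.0348, -0.0021, 0.0003, 1.0, -0.0, -0.0, -6.5, 0.0348, 0.0019, 0.0003, 1.0, -0.0, -0.0, -6.5, 0.0343, 0.0058, 0.0003, 1.0, -0.0, -0.0, -6.5, 0.0335, 0.0097, 0.0003, 1.0]
[-0.0, -0.0, -6.5, 0.0321, 0.0134, 0.0003, 1.0, -0.0, -0.0, -6.5, 0.0304, 0.017, 0.0003, 1.0, -0.0, -0.0, -6.5, 0.0283, 0.0204, 0.0003, 1.0]
```

Emit:
arm_command(moves=[0,0,-6.5,0.0257,-0.0236,0,1,0,0,-6.5,0.0282,-0.0205,0,1,0,0,-6.5,0.0303,-0.0172,0,1,0,0,-6.5,0.0321,-0.0136,0,1,0,0,-6.5,0.0334,-0.0099,0,1])

```text
time: 0.52
eef_pos: [0.3351, -0.4619, 0.4043]
orientation: [-2.778, -1.466, 0.0]
ft_force: [0.2, 0.3, -0.6]
grip_width: 0.0854
```

Emit:
arm_command(moves=[0,0,-6.5,0.0343,-0.006,0,1,0,0,-6.5,0.0348,-0.0021,0,1,0,0,-6.5,0.0348,0.0019,0,1,0,0,-6.5,0.0343,0.0058,0,1,0,0,-6.5,0.0335,0.0097,0,1])

```text
time: 0.93
eef_pos: [0.4079, -0.3037, 0.4045]
orientation: [-2.257, -2.185, 0.001]
ft_force: [0.9, 0.2, -0.3]
grip_width: 0.0853
```

Emit:
arm_command(moves=[0,0,-6.5,0.0321,0.0134,0,1,0,0,-6.5,0.0304,0.017,0,1,0,0,-6.5,0.0283,0.0204,0,1,0,0,0,0,0,0,1])

```text
time: 1.27
eef_pos: [0.4541, -0.2034, 0.4051]
orientation: [-1.842, -2.545, -0.006]
ft_force: [1.2, -0.3, -0.0]
grip_width: 0.0856
```

```bash
python3 - <<'E'
from h import *
from station import manip,calibration,capture
s=manip.observe();print(s['time'],s['eef_pos'],s['orientation'],R.from_rotvec(s['orientation']).as_matrix().round(3))
c=calibration("wrist");p,d=capture("wrist");np.savez("w1.npz",p=p,d=d,**c);cv2.imwrite("pics/w1.png",p)
E
```

```text
1.2667 [ 0.45410451 -0.20344459  0.40507649] [-1.8421551  -2.54465884 -0.00614899] [[-0.312  0.95   0.002]
 [ 0.95   0.312  0.003]
 [ 0.002  0.003 -1.   ]]
```

View pics/w1.png

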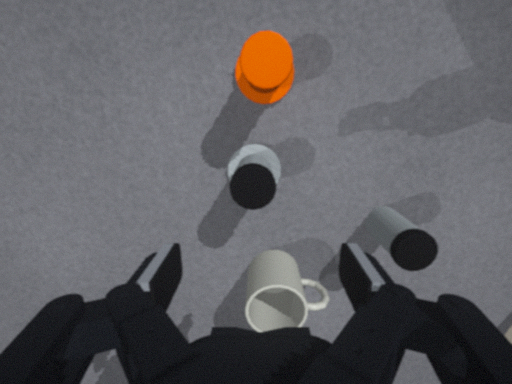

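Wrist view: canister lid at (253,186) with its foot behind it at about (254,165), orange look-alike at (266,62), mug rim at (276,308), plain lid at (414,250).

```bash
python3 - <<'E'
from h import *
D=np.load("w1.npz");p=D['p']
m=(p.max(axis=2)<45).astype(np.uint8)*255;m[240:]=0
cs,_=cv2.findContours(m,0,2)
for c in cs:
    if cv2.contourArea(c)>300:
        (x,y),ax,an=cv2.fitEllipse(c);print(x,y,ax,ray(D,(x,y),.095)[0]);b=cv2.boundingRect(c);print(b,ray(D,[(b[0],y),(b[0]+b[2]-1,y)],.095))
# depth points of foot top & orange & mug
E=D['extrinsics'];K=D['mtx'];d=D['d'];v,u=np.mgrid[:384,:512]
P=np.stack([(u-K[0,2])/K[0,0]*d,(v-K[1,2])/K[1,1]*d,d],-1)@E[:3,:3].T+E[:3,3]
z=P[...,2];ok=d>0
k=ok&(z>.085)&(z<.105)
n,l,st,ce=cv2.connectedComponentsWithStats(k.astype(np.uint8))
for i in range(1,n):
    if st[i,4]>150:
        q=P[l==i];(cc,rr)=cv2.minEnclosingCircle(q[:,:2].astype(np.float32));print("top blob",st[i],np.round(cc,4),round(rr,4),q[:,2].mean())
k=ok&(z>.004)&(z<.012)&(v<200)&(v>130)&(u>215)&(u<290)
q=P[k];print("foot",len(q),q.min(0),q.max(0))
g=cv2.cvtColor(p,cv2.COLOR_BGR2GRAY);print(g[120:215:5,254],(z[120:215:5,254]).round(3))
E
```

```text
252.2115020751953 186.1044464111328 (43.249210357666016, 43.684207916259766) [ 0.44701388 -0.20727626  0.095     ]
(230, 164, 45, 45) [[ 0.424434   -0.21467634  0.095     ]
 [ 0.46917507 -0.2000134   0.095     ]]
top blob [ 240   31   54   59 2471] [ 0.4224 -0.0864] 0.0254 0.09496723146029845
top blob [ 230  163   47   47 1694] [ 0.4481 -0.209 ] 0.0255 0.09479454863654035
top blob [ 391  229   47   42 1502] [ 0.6516 -0.2239] 0.0257 0.09416259130780935
top blob [246 282  62  50 567] [ 0.5267 -0.3555] 0.0402 0.0889435821802734
foot 784 [ 0.41168483 -0.23176088  0.00502062] [ 0.48461028 -0.1720714   0.01171505]
[ 85  91 122 117 114 166 168 135 137  29  30  29  33  27  27  29  32  29
 107] [-0.     0.002 -0.    -0.001  0.001  0.009  0.009  0.022  0.059  0.093
  0.095  0.095  0.095  0.094  0.096  0.094  0.096  0.094  0.001]
```

```bash
python3 - <<'E'
from h import *
from station import manip
s=manip.observe()
plan(s['eef_pos'],s['orientation'],[.4481,-.209,.215],107.7,8,1)
E
```

```text
[0.0, -0.0, 0.0, -0.0001, -0.0007, 0.0237, 1.0, 0.0, -0.0, 0.0, -0.0001, -0.0007, 0.0237, 1.0, 0.0, -0.0, 0.0, -0.0001, -0.0007, 0.0237, 1.0, 0.0, -0.0, 0.0, -0.0001, -0.0007, 0.0237, 1.0, 0.0, -0.0, 0.0, -0.0001, -0.0007, 0.0237, 1.0]
[0.0, -0.0, 0.0, -0.0001, -0.0007, 0.0237, 1.0, 0.0, -0.0, 0.0, -0.0001, -0.0007, 0.0237, 1.0, 0.0, -0.0, 0.0, -0.0001, -0.0007, 0.0237, 1.0]
```

Emit:
arm_command(moves=[0,0,0,-0.0004,-0.0028,0.02,1,0,0,0,-0.0004,-0.0028,0.025,1,0,0,0,0,0,0.025,1,0,0,0,0,0,0.025,1,0,0,0,0,0,0.025,1])

```text
time: 1.73
eef_pos: [0.4458, -0.2143, 0.2834]
orientation: [1.865, 2.528, -0.001]
ft_force: [0.6, -0.5, -0.1]
grip_width: 0.0856
```

Emit:
arm_command(moves=[0,0,0,0,0,0.025,1,0,0,0,0,0,0.025,1,0,0,0,0,0,0.02,1,0,0,0,0,0,0,1,0,0,0,0,0,0,1])

```text
time: 2.15
eef_pos: [0.4459, -0.2137, 0.2139]
orientation: [-1.862, -2.527, 0.002]
ft_force: [-0.1, 0.3, -0.1]
grip_width: 0.0857
```

Emit:
arm_command(moves=[0,0,-0.5,0.0038,0.0036,0,1,0,0,0,0,0,0,1,0,0,0,0,0,0,0,0,0,0,0,0,0,0,0,0,0,0,0,0,0])

```text
time: 2.57
eef_pos: [0.4489, -0.2085, 0.2155]
orientation: [1.849, 2.538, -0.0]
ft_force: [-4.7, -1.2, 3.3]
grip_width: 0.052
```

Emit:
arm_command(moves=[0,0,0,0,0,0,0,0,0,0,0,0,0,0,0,0,0,0,0,0,0,0,0,0,0,0,0,0])

```text
time: 2.9
eef_pos: [0.4488, -0.2086, 0.2157]
orientation: [1.85, 2.538, -0.001]
ft_force: [-2.3, -0.0, 6.6]
grip_width: 0.0479
```

Emit:
arm_command(moves=[0,0,0,0,0,-0.02,0,0,0,0,0,0,-0.03,0,0,0,0,0,0,-0.03,0,0,0,0,0,0,-0.03,0,0,0,0,0,0,-0.02,0])

```text
time: 3.32
eef_pos: [0.4488, -0.2082, 0.3471]
orientation: [1.849, 2.537, 0.0]
ft_force: [0.8, -0.5, -2.7]
grip_width: 0.0478
```

```bash
python3 - <<'E'
from h import *
from station import manip
s=manip.observe();print(s['eef_pos'],s['ft_force'],s['grip_width'])
plan(s['eef_pos'],s['orientation'],[.55,.055,.36],107.7,10,0)
E
```

```text
[ 0.44883925 -0.20822311  0.34706802] [ 0.81450735 -0.4501983  -2.65606424] 0.047797709803985435
[0.0, 0.0, 0.0, 0.022, 0.0177, -0.0013, 0.0, 0.0, 0.0, 0.0, 0.022, 0.0177, -0.0013, 0.0, 0.0, 0.0, 0.0, 0.022, 0.0177, -0.0013, 0.0, 0.0, 0.0, 0.0, 0.022, 0.0177, -0.0013, 0.0, 0.0, 0.0, 0.0, 0.022, 0.0177, -0.0013, 0.0]
[0.0, 0.0, 0.0, 0.022, 0.0177, -0.0013, 0.0, 0.0, 0.0, 0.0, 0.022, 0.0177, -0.0013, 0.0, 0.0, 0.0, 0.0, 0.022, 0.0177, -0.0013, 0.0, 0.0, 0.0, 0.0, 0.022, 0.0177, -0.0013, 0.0, 0.0, 0.0, 0.0, 0.022, 0.0176, -0.0013, 0.0]
```

Emit:
arm_command(moves=[0,0,0,0.015,0.012,0,0,0,0,0,0.024,0.019,0,0,0,0,0,0.024,0.019,0,0,0,0,0,0.024,0.019,0,0,0,0,0,0.024,0.019,0,0])

```text
time: 3.73
eef_pos: [0.4982, -0.0746, 0.3444]
orientation: [-1.85, -2.538, 0.001]
ft_force: [1.4, -0.8, -3.2]
grip_width: 0.0479
```

Emit:
arm_command(moves=[0,0,0,0.024,0.019,0,0,0,0,0,0.024,0.019,0,0,0,0,0,0.024,0.019,0,0,0,0,0,0.02,0.017,0,0,0,0,0,0.013,0.014,0,0])

```text
time: 4.15
eef_pos: [0.5499, 0.0542, 0.3443]
orientation: [-1.845, -2.541, -0.0]
ft_force: [0.1, -0.0, -3.9]
grip_width: 0.0478
```

Emit:
arm_command(moves=[0,0,0,0,0,0,0,0,0,0,0,0,0,0,0,0,0,0,0,0,0])

```text
time: 4.4
eef_pos: [0.5497, 0.0504, 0.344]
orientation: [-1.85, -2.538, 0.003]
ft_force: [-0.3, 0.0, -3.3]
grip_width: 0.0479
```

```bash
python3 - <<'E'
from h import *
from station import manip,calibration,capture
s=manip.observe();print(s['time'],s['eef_pos'],s['orientation'],s['grip_width'])
c=calibration("wrist");p,d=capture("wrist");np.savez("w2.npz",p=p,d=d,**c);cv2.imwrite("pics/w2.png",p)
E
```

```text
4.4 [0.54965686 0.05035909 0.34403722] [-1.85038148 -2.53789349  0.00320638] 0.04787246229108488
```

View pics/w2.png

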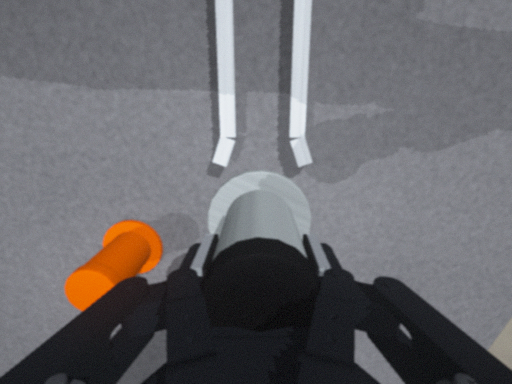

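The wrist view shows the canister held, with its foot at about (260,215). The track lies ahead, with slot edges at columns 233 and 291 and the mouth tips at (224,152) and (303,152).

```bash
python3 - <<'E'
from h import *
D=np.load("w2.npz");p=D['p'];g=cv2.cvtColor(p,cv2.COLOR_BGR2GRAY).astype(float)
# subpixel edges of lips row by row
res=[]
for v in range(5,128,3):
    row=g[v];gr=np.diff(row)
    def edge(lo,hi,sgn):
        s=sgn*gr[lo:hi];s=np.clip(s,0,None);i=s.argmax();a=max(i-2,0);w=s[a:i+3];return lo+a+(w*np.arange(len(w))).sum()/w.sum()+.5
    res.append([v,edge(222,245,-1),edge(280,300,1)])
res=np.array(res)
Wl=ray(D,res[:,[1,0]],.018)[:,:2];Wr=ray(D,res[:,[2,0]],.018)[:,:2]
for W in(Wl,Wr):
    vx,vy,x0,y0=cv2.fitLine(W.astype(np.float32),cv2.DIST_HUBER,0,.01,.01).ravel();print("yaw",np.rad2deg(np.arctan2(-vx*np.sign(vy),abs(vy))),x0,y0)
mid=(Wl+Wr)/2
vx,vy,x0,y0=cv2.fitLine(mid.astype(np.float32),cv2.DIST_HUBER,0,.01,.01).ravel()
yaw=np.arctan2(-vx*np.sign(vy),abs(vy));print("mid yaw",np.rad2deg(yaw),"width",np.linalg.norm(Wr-Wl,axis=1).mean()*np.cos(0))
ey=np.array([-np.sin(yaw),np.cos(yaw)]);ex=np.array([np.cos(yaw),np.sin(yaw)])
T=lambda q:np.array([(q-[x0,y0])@ex,(q-[x0,y0])@ey])
print("prior origin in line frame",T(np.array([.5155,.165])),"tcp",T(np.array([.54966,.05036])))
# foot: depth
E=D['extrinsics'];K=D['mtx'];d=D['d'];v,u=np.mgrid[:384,:512]
P=np.stack([(u-K[0,2])/K[0,0]*d,(v-K[1,2])/K[1,1]*d,d],-1)@E[:3,:3].T+E[:3,3]
k=(d>0)&(P[...,2]>.12)&(P[...,2]<.145)&(v<232)&(u>195)&(u<325)
q=P[k];print("foot pts",len(q),np.median(q[:,2]))
(cc,rr)=cv2.minEnclosingCircle(q[:,:2].astype(np.float32));print(cc,rr,T(np.array(cc)))
# splay knee & tips
for uv in [(235,137),(290,137),(214,164),(311,163)]: print(uv,T(ray(D,uv,.018)[0,:2]))
print("track tops z",[round(float(np.median(P[40:120,c:c+3,2])),4) for c in (226,298)])
E
```

```text
yaw 17.578587 0.48780128 0.15332814
yaw 17.486551 0.542773 0.16946639
mid yaw 17.544014 width 0.057300719744920216
prior origin in line frame [0.00127858 0.00265584] tcp [-0.00070725 -0.11694889]
foot pts 3084 0.13655323643046607
(0.5483439564704895, 0.050422511994838715) 0.036828868091106415 [-0.00194323 -0.11649258]
(235, 137) [-0.02898243 -0.06931206]
(290, 137) [ 0.0299417  -0.06902761]
(214, 164) [-0.05284219 -0.09871081]
(311, 163) [ 0.05413058 -0.09705628]
track tops z [0.0181, 0.0181]
```

Emit:
arm_command(moves=[0,0,0,-0.016,0.0007,0,0,0,0,0,-0.018,0.0008,0.02,0,0,0,0,0,0,0.025,0,0,0,0,0,0,0.025,0,0,0,0,0,0,0.025,0])

```text
time: 4.87
eef_pos: [0.5617, 0.0171, 0.2488]
orientation: [1.854, 2.535, -0.001]
ft_force: [-0.2, -0.0, -4.2]
grip_width: 0.0479
```

Emit:
arm_command(moves=[0,0,0,0,0,0.02,0,0,0,0,0,0,0.008,0,0,0,0,0,0,0,0,0,0,0,0,0,0,0])

```text
time: 5.2
eef_pos: [0.5622, 0.0187, 0.2221]
orientation: [1.851, 2.538, 0.0]
ft_force: [1.2, 0.4, -3.0]
grip_width: 0.0477
```

```bash
cat > look.py <<'E'
import sys
from h import *
from station import manip,calibration,capture
s=manip.observe();n=sys.argv[1]
yaw=np.deg2rad(17.55);ex=np.array([np.cos(yaw),np.sin(yaw)]);ey=np.array([-np.sin(yaw),np.cos(yaw)])
# origin: prior estimate corrected by wrist line (x -1.3 mm)
O=np.array([.5155,.165])-.0013*ex
T=lambda q:np.array([(q-O)@ex,(q-O)@ey]).round(4)
print("t",s['time'],"z",s['eef_pos'][2],"tcp in track",T(s['eef_pos'][:2]),"F",s['ft_force'].round(1),"grip",s['grip_width'])
M=R.from_rotvec(s['orientation']).as_matrix();print("yaw x",np.rad2deg(np.arctan2(M[1,0],M[0,0])),"z axis",M[:,2].round(4))
c=calibration("wrist");p,d=capture("wrist");cv2.imwrite(f"pics/{n}.png",p);np.savez(n+".npz",p=p,d=d,**c)
E=c['extrinsics'];K=c['mtx'];v,u=np.mgrid[:384,:512]
P=np.stack([(u-K[0,2])/K[0,0]*d,(v-K[1,2])/K[1,1]*d,d],-1)@E[:3,:3].T+E[:3,3]
zc=s['eef_pos'][2]-.2157+.008
k=(d>0)&(abs(P[...,2]-zc)<.005)&(v<232)&(u>195)&(u<325)&(np.hypot(*np.moveaxis(P[...,:2]-s['eef_pos'][:2],-1,0))<.05)
q=P[k]
if len(q)>50:
    cc,rr=cv2.minEnclosingCircle(q[:,:2].astype(np.float32));print("foot",len(q),"z",np.median(q[:,2]),T(np.array(cc)),rr)
E
python3 look.py w3
```

```text
t 5.2 z 0.22213383788939475 tcp in track [ 0.0017 -0.1536] F [ 1.2  0.4 -3. ] grip 0.0477486461407491
yaw x 107.78533436697869 z axis [ 3.e-04 -2.e-04 -1.e+00]
foot 2939 z 0.014568683658589376 [ 0.0008 -0.1529] 0.036807186901569366
```

View pics/w3.png

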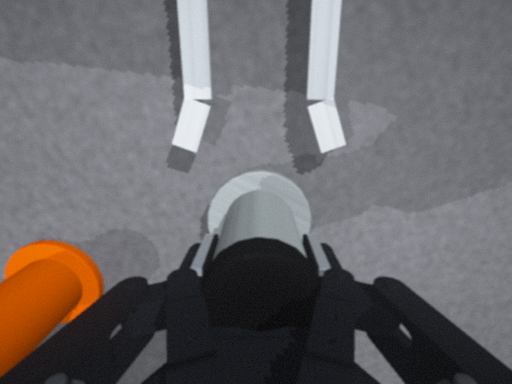

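Well aligned: foot centre at column 260, slot centre at about 259.5. Next I lower to about 2 mm and slide in.

Emit:
arm_command(moves=[0,0,0.2,0,-0.0008,0.004,0,0,0,0,0.015,0,0,0,0,0,0,0.015,0,0,0,0,0,0,0.015,0,0,0,0,0,0,0.01,0,0,0])

```text
time: 5.67
eef_pos: [0.5444, 0.0731, 0.2188]
orientation: [1.852, 2.536, 0.003]
ft_force: [0.3, 0.9, -2.5]
grip_width: 0.0478
```

Emit:
arm_command(moves=[0,0,0,0.01,0,0,0,0,0,0,0.01,0,0,0,0,0,0,0.008,0,0,0,0,0,0,0,0,0,0])

```text
time: 6.0
eef_pos: [0.5356, 0.1002, 0.218]
orientation: [-1.851, -2.538, -0.002]
ft_force: [-0.7, 0.3, -2.8]
grip_width: 0.0476
```

```bash
python3 look.py w4
```

```text
t 6.0 z 0.21803950938499894 tcp in track [ 0.0009 -0.0679] F [-0.7  0.3 -2.8] grip 0.04762407575283896
yaw x 107.80004782080101 z axis [ 4.0e-04  1.1e-03 -1.0e+00]
foot 2405 z 0.010546943306462359 [ 0.0002 -0.0552] 0.035373784601688385
```

View pics/w4.png

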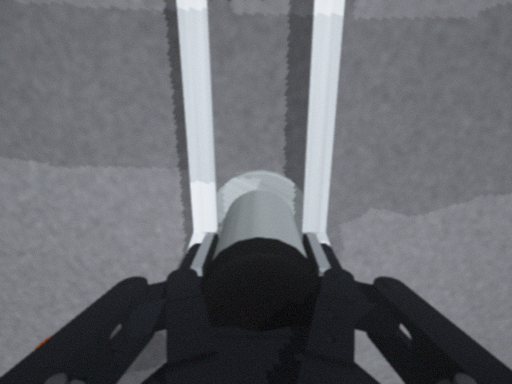

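The foot is under the lips, centred, with no contact force. I'll keep sliding.

Emit:
arm_command(moves=[0,0,0,0.012,0,0,0,0,0,0,0.015,0,0,0,0,0,0,0.015,0,0,0,0,0,0,0.015,0,0,0,0,0,0,0.015,0,0,0])

```text
time: 6.47
eef_pos: [0.5141, 0.1674, 0.2176]
orientation: [1.856, 2.535, -0.0]
ft_force: [0.3, -0.0, -4.0]
grip_width: 0.0476
```

Emit:
arm_command(moves=[0,0,0,0.015,0,0,0,0,0,0,0.012,0,0,0,0,0,0,0.006,0,0,0,0,0,0,0,0,0,0])

```text
time: 6.8
eef_pos: [0.5037, 0.1999, 0.2178]
orientation: [-1.851, -2.538, -0.001]
ft_force: [-0.6, 0.7, -2.6]
grip_width: 0.0478
```

```bash
python3 look.py w5
```

```text
t 6.8 z 0.21781737304326126 tcp in track [0.0006 0.0368] F [-0.6  0.7 -2.6] grip 0.04783840321630025
yaw x 107.78619227990767 z axis [ 1.e-04  9.e-04 -1.e+00]
foot 2412 z 0.010333534433898103 [0.0001 0.0521] 0.03697311505675316
```

View pics/w5.png

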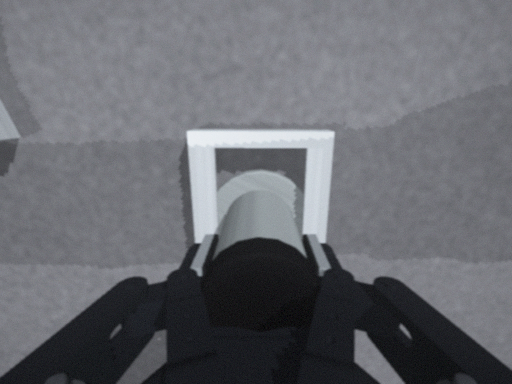

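```bash
python3 - <<'E'
from h import *
D=np.load("w5.npz");g=cv2.cvtColor(D['p'],cv2.COLOR_BGR2GRAY);print(g[125:176,260])
a=ray(D,(260,148.5),.018)[0,:2];b=ray(D,(260,170),.0103)[0,:2];print(np.linalg.norm(a-b))
E
```

```text
[113 121 116 132 156 185 211 226 233 231 230 231 232 232 231 232 230 228
 219 212 211 209 193 137  89  87  88  87  87  85  90  88  89  89  90  87
  86  86  86  85  81  79  80  94 121 144 169 179 169 173 169]
0.015254367957593318
```

Measured gap to the closed end is about 15 mm, consistent with TCP y = 0.037. I'll advance 13 mm and lower.

Emit:
arm_command(moves=[0,0,0,0.006,0,0.0005,0,0,0,0,0.004,0,0.0005,0,0,0,0,0.003,0,0.0005,0,0,0,0,0,0,0.0003,0,0,0,0,0,0,0,0])

```text
time: 7.27
eef_pos: [0.5003, 0.2108, 0.216]
orientation: [1.854, 2.536, 0.001]
ft_force: [-0.2, -0.0, -2.9]
grip_width: 0.0473
```

```bash
python3 look.py w6;  python3 - <<'E'
from h import *
D=np.load("w6.npz");g=cv2.cvtColor(D['p'],cv2.COLOR_BGR2GRAY);print(g[140:180,260])
E
```

```text
t 7.2667 z 0.2159915082971065 tcp in track [0.0007 0.0483] F [-0.2 -0.  -2.9] grip 0.04729437792791196
yaw x 107.66757733252341 z axis [ 3.e-04  2.e-04 -1.e+00]
foot 2414 z 0.0084922893509356 [0.0005 0.0576] 0.03432091698050499
[122 118 119 117 120 124 142 172 182 192 212 226 230 232 224 213 211 207
 212 210 209 208 209 213 207 197 158 111  89  91  98 108 117 126 122 120
 125 136 159 167]
```

Emit:
arm_command(moves=[0,0,0,0.002,0,0.0004,0,0,0,0,0.0015,0,0,0,0,0,0,0,0,0,0])

```text
time: 7.57
eef_pos: [0.4996, 0.2139, 0.2159]
orientation: [1.854, 2.535, 0.001]
ft_force: [0.8, -2.4, 2.1]
grip_width: 0.0478
```

```bash
python3 look.py w7;  python3 - <<'E'
from h import *
D=np.load("w7.npz");g=cv2.cvtColor(D['p'],cv2.COLOR_BGR2GRAY);print(g[155:180,260])
E
```

```text
t 7.5667 z 0.21587206185352198 tcp in track [0.0009 0.0514] F [ 0.8 -2.4  2.1] grip 0.047791160154857
yaw x 107.62324214205904 z axis [ 1.2e-03 -1.0e-04 -1.0e+00]
foot 2465 z 0.0083440349443544 [0.0006 0.0654] 0.03655783832073212
[208 217 213 212 210 207 212 208 208 211 210 210 210 207 207 193 155 130
 122 122 122 123 121 121 117]
```

The force rises in z (worktop) and −y (end bar), and the bar edge meets the foot in the picture, so it is home. Releasing.

Emit:
arm_command(moves=[0,0,0,0,0,0,0.3,0,0,0,0,0,0,0.6,0,0,0,0,0,0,1,0,0,0,0,0,0,1,0,0,0,0,0,0,1])

```text
time: 8.03
eef_pos: [0.4992, 0.2143, 0.2155]
orientation: [-1.854, -2.536, -0.001]
ft_force: [-0.3, 0.1, 0.0]
grip_width: 0.0838
```

Emit:
arm_command(moves=[0,0,0,0,0,-0.005,1,0,0,0,0,0,-0.015,1,0,0,0,0,0,-0.02,1,0,0,0,0,0,-0.03,1,0,0,0,0,0,-0.03,1])

```text
time: 8.45
eef_pos: [0.4989, 0.2139, 0.3163]
orientation: [-1.853, -2.535, 0.002]
ft_force: [1.3, -0.6, -0.0]
grip_width: 0.0854
```

Emit:
arm_command(moves=[0,0,0,-0.02,0,-0.03,1,0,0,0,-0.03,0,-0.02,1,0,0,0,-0.02,0,0,1,0,0,0,0,0,0,1,0,0,0,0,0,0,1])

```text
time: 8.87
eef_pos: [0.5207, 0.146, 0.3659]
orientation: [1.858, 2.533, 0.0]
ft_force: [-0.3, 0.1, 0.3]
grip_width: 0.085
```

```bash
python3 look.py w8; python3 - <<'E'
from h import *
from station import capture,calibration
D=np.load("w8.npz");E=D['extrinsics'];K=D['mtx'];d=D['d'];v,u=np.mgrid[:384,:512]
P=np.stack([(u-K[0,2])/K[0,0]*d,(v-K[1,2])/K[1,1]*d,d],-1)@E[:3,:3].T+E[:3,3]
k=((d>0)&(abs(P[...,2]-.095)<.008)).astype(np.uint8)
yaw=np.deg2rad(17.55);ex=np.array([np.cos(yaw),np.sin(yaw)]);ey=np.array([-np.sin(yaw),np.cos(yaw)]);O=np.array([.5155,.165])-.0013*ex
n,l,st,_=cv2.connectedComponentsWithStats(k)
for i in range(1,n):
    if st[i,4]>150:
        q=P[l==i];cc,r=cv2.minEnclosingCircle(q[:,:2].astype(np.float32));print("lid",np.array([(cc-O)@ex,(cc-O)@ey]),r,np.median(q[:,2]),q[:,2].std())
p,_=capture("scene");cv2.imwrite("pics/scene1.png",p)
E
```

```text
t 8.8667 z 0.3659107963774815 tcp in track [ 0.0005 -0.0197] F [-0.3  0.1  0.3] grip 0.08503245150692201
yaw x 107.47874424948564 z axis [ 7.e-04 -2.e-04 -1.e+00]
lid [0.00045743 0.0511784 ] 0.02543841116130352 0.09506338483195018 0.0007868885354937497
lid [-0.17063966 -0.21889331] 0.018954232335090637 0.09496740049981259 0.0006018606059821793
```

View pics/w8.png

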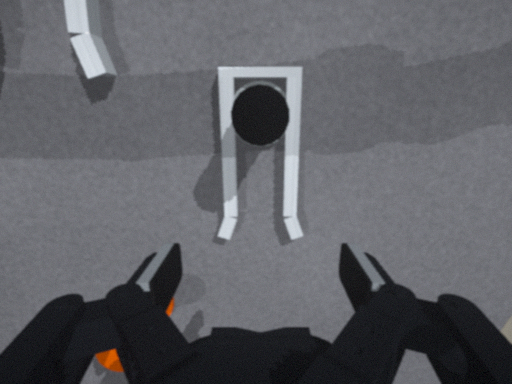

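View pics/scene1.png

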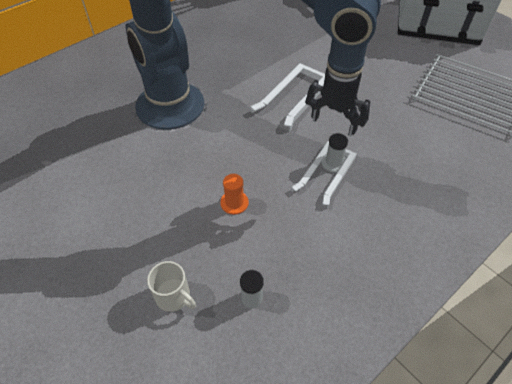

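The wrist view shows the canister upright in the slot, with its lid at (260,114) just below the bar at row 72. The scene view shows the mug, plain canister and orange piece where they were. Handing in.

```bash
python3 - <<'E'
from station import manip
print(manip.close_job())
E
```

```text
the job is handed in; nothing more can be done
None
```

I put the footed canister away in the smaller track, slid it to the closed end, released it and handed the job in at about 9 s. That track measured about 88 mm outside with a 57 mm slot; the other is about 117 mm outside.

- **Entry:** I brought it in through the flared mouth with the foot about 2 mm above the worktop and under the lips. Side forces stayed below about 1 N.
- **Final position:** After release, the wrist depth image put the lid centre at x = 0.0005 m, y = 0.051 m in the track frame. Home is y = 0.053 m.
- **Upright:** The lid top was flat at 95 mm, so it stands upright on the worktop.
- **Bystanders:** The mug, plain canister and orange look-alike showed no visible movement in the scene image.
- **Disagreement:** The wrist-depth estimate of the foot's y ran 9–15 mm ahead of the tool position once the lips hid part of the foot. I relied on the tool position, the gap seen in the picture, the contact force and the final lid position instead, and these agreed to a few millimetres.

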